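Key the handle onto the core box clamp and tighten it

TASK

Fit the loose two-wing handle over the upright screw of the C-clamp that holds the core box, then, pressing only lightly, turn it anticlockwise until its key tab drops into the screw's keyway and the handle sits fully home on the flange; do not force it on against the backed-off screw's stop. Then tighten the clamp by turning handle and screw together clockwise until the handle's red end points at the white mark on the clamp, let go, and leave the other things on the bench alone.

Things in the scene. Friction and masses are not known exactly. Their poses are not given: they have to be found in the camera images.
- clamp: Black iron C-clamp fixed to the bench, holding a split pine core box (120x100x50 mm). Origin on the bench under the upright screw axis; z up; x points from that axis to the white mark. Spine 78 mm off on +y, top arm 106 mm high. Failure by force between handle and clamp: over 40 N before the tab drops, over 50 N after; 3 to 8 N down is enough.
- seat (a point): Centre of the screw's 42 mm flange's top face, 112 mm above the bench: the handle's underside ends here. Axes as the clamp's. On the flange stands the brass-coloured keyed shoulder, 26 mm diameter, 14 mm tall (top at 126 mm), with one open keyway 8.5 mm wide, 5 mm deep.
- screw_top (a point): Tip of the screw's plain steel pilot pin, on the screw axis, 156 mm above the bench; the pin is 16 mm in diameter, rises from the shoulder, its last 6 mm tapered. Lower the handle slowly over it (15 mm/s or less): faster landings on the shoulder strike hard.
- mark (a point): Outer end of the white mark, a lug 55 mm from the screw axis along the clamp's +x, top 106 mm above the bench. At the start the keyway points 28 to 75 degrees anticlockwise (from above) of the mark; no reading tells where. The screw is then backed off against a hard stop: it cannot turn anticlockwise at all; clockwise it turns stiffly (0.1 N m), past the mark too, and stays where left.
- handle: Loose black iron handle, 0.25-0.4 kg: block 52 (x) x 40 (y) x 34 mm tall with a vertical through hole; grip its flat sides (40 mm, along y). Origin: centre of underside, z up. Hole 18.5 mm wide in the upper 18 mm, 29 mm in the lower 16 mm, where a key tab (6 mm wide, 10 tall, flush with the underside, reaching in to 9.5 mm from the axis) stands on the +x (red) side.
- red_end (a point): Centre of the red ball (20 mm) on the +x wing, 58 mm from the handle's axis, 22 mm above its underside; the other wing is all black. Wings 12 mm thick. Tab on the shoulder: underside 14 mm above the seat; tab over the keyway (within 6 degrees either way): it can drop the 14 mm to the seat, then has 6 to 10 degrees of play either way.
- core_print: Squat grey ceramic core print, 52 mm diameter, 46 mm tall, standing on the bench; leave alone. Origin under its centre.
- vent_rod: Brass vent rod, 8 mm thick, 155 mm long with a 36 mm crossbar, lying on the bench along its y; leave alone. Origin on the bench 60 mm from its plain end.
- strike_bar: Flat steel strike-off bar 32 x 220 x 8 mm, lying along its y; leave alone. Origin under its centre.

How it is judged (in metres and radians):
On the way, in this order (a step that is already met when the one before it is completed fails the run):
1. the handle's tab is in the keyway and the handle sits home on the flange, within 3 mm (z of handle in the frame of seat below 0.003 m and horizontal distance between handle and seat below 0.004 m), for 0.2 s.
2. the handle, still home, is turned so that its red end points at the mark, within 10 mm sideways (all of step 1 and x of red_end in the frame of seat above 0.045 m and y of red_end in the frame of seat between -0.01 and 0.01 m), for 0.2 s.
At the end, for the whole second after the job is handed in: The handle sits home on the flange (underside within 3 mm of the seat, within 4 mm of the screw axis, upright within 6 degrees), keyed to the screw, its red end within 10 mm sideways (10 degrees) of the direction of the white mark, at rest (all of step 2 and angle between handle's own z axis and vertical below 0.1 rad and linear speed of handle below 0.02 m/s); the robot touches nothing.
It fails at once if handle and clamp are forced together: more than 40 N while the tab is not yet in the keyway, or more than 50 N once it is ((contact force between handle and clamp above 40 N and z of handle in the frame of seat above 0.009 m) or contact force between handle and clamp above 50 N).
It fails at once if the core print is moved more than 20 mm or tipped (distance of core_print from where it was at the start of the episode above 0.02 m or angle between core_print's own z axis and vertical above 0.35 rad).
It fails at once if the vent rod or the strike-off bar is moved more than 20 mm (distance of any of vent_rod, strike_bar from where it was at the start of the episode above 0.02 m).
It also fails if it takes over 64 s, if anything falls off the work surface, if the arm or the gripper's body presses on something with over 40 N, if the wrist force passes 120 N, or if a joint passes its speed limit or range.

ROBOT

A 6-joint arm with a two-finger parallel gripper is mounted at the origin on the work surface. World frame = base frame: x ahead of the robot, y to its left, z up, the work surface at z = 0. Lengths are in mm, angles in degrees, forces in N, time in s.
With the tool pointing down it reaches from about 300 to 825 mm from the base axis. Payload 5.4 kg.
Tool frame: the origin (TCP) lies midway between the tips of the shut fingers; the grasp point (between the pads) lies 19 mm behind it (r.grip_depth is the y of the grasp point in the tool frame, in mm); y points along the fingers, x is the direction in which the jaws open and shut, and the axes are right-handed (so a half turn about y gives the same grasp; the last joint's range is limited). The gripper opens to 92 mm and grips with 3 to 60 N. Pads are 20 mm wide; open, the fingers measure 128 mm over their backs; the gripper's body (75 mm by 189 mm) begins 69 mm behind the grasp point.
Start: joints at [63.707, 9.076, 91.501, -0, 79.423, -12.038], TCP at [141.6, 557.275, 214.601] pointing down, gripper open.
Joint ranges: [-166.64, 166.64], [-54.1, 131.32], [10.49, 154.53], [-73.88, 253.88], [9.74, 151.15], [-171.62, 171.62]. Speed limits (degrees/s): [147.25, 147.25, 180, 180, 180, 180].

INTERFACE

Orientations are given as a 3x3 rotation matrix whose columns are the frame's x, y, z axes.
In Python, from station import r gives the robot as it stands.
- The arm moves only by the tool move_arm, never from a script. Its argument "deltas" is a list that holds one entry, the list of rows, each a list of 6 numbers: the shift along the tool's x, y, z in mm, then the turn, a rotation vector about the tool's x, y, z in degrees. In form: [[[tx, ty, tz, wx, wy, wz], ...]]. A call has exactly 10 rows; each row is the pose to reach, as a shift and turn from the pose measured when the call began, along the tool's axes at that moment; what a row does not reach only later rows make up. A row lasts 1/12 s, in which the tool goes at most 41.7 mm and 7.16 degrees, less where a joint would pass 70% of its speed; a pose out of reach is approached as far as the arm can. A call with a gripper value outside its range is refused whole. "claw" is the finger opening in mm, from 0 to 91.9, set as the call begins (left out, the last holds). The fingers move at their own pace and stop on an object; "squeeze" is the grip in N (left out, the last holds). Time passes only in rows, so rows that repeat a pose let the fingers close, or fill a call up. It gives the time, the measured TCP pose, the force and the opening at its end, in the units of the state.
- r.sense(): the state, without advancing time (a new reading comes with each control period).
- r.snapshot(name): name is "scene" or "top"; returns the picture (420x560x3 uint8, red, green, blue); there is no depth.
- r.camera_params(name): a dict with "fov_y" (degrees; the focal length in pixels is half the picture's height over the tangent of half this angle, whatever the lens; pixels are square), "cx", "cy" (the principal point, pixels), "T" (4x4, takes a point from camera to world coordinates). Camera axes: x right, y down, z forward; pixel columns grow to the right and rows downward; lengths in mm; the calibration is good to about 2 mm. A picture is of the moment at which its call begins. camera_params takes no time and is no camera call.
- r.sign_off(): hands the job in, once; it reports no verdict.
The state is a dict: "time_s": time; "joint_positions": joint angles; "joint_vel": joint speeds; "joint_efforts": joint torques, N m; "tcp_pos": TCP position; "tcp_rot": TCP orientation; "ft_force": force on the tool from outside, world axes, zero at the start; "torque": the same for the moment, N m; "gripper_width": finger opening in mm.
Only numpy, scipy, OpenCV 4.12 (cv2) and the standard library are available. Lean on these libraries where they do the work, as an engineer would, in place of code of your own. Each camera call takes 0.05 s, during which the arm holds its last target.

## Working session

There is one attempt and no reset: what is moved stays moved. The work goes in short steps, Python scripts to look and compute and a tool call to move; the robot and the scene stay as the last step left them, time stands still between calls to the robot, and variables do not carry over. Pictures are saved under pics/ and viewed, and the job is handed in when it is done.

Besides the shell and the picture viewer there is one more tool, called after "Request:" as a command line: name --argument value ..., lists and objects as JSON in quotes. move_arm: Moves the arm, as the interface text tells. Its arguments: {"type":"object","properties":{"deltas":{"type":"array","items":{"type":"array","items":{"type":"array","items":{"type":"number"}}}},"claw":{"type":"number"},"squeeze":{"type":"number"}},"required":["deltas"]}

```bash
mkdir -p pics; ls
python3 - <<'E'
from station import r
import cv2,numpy as np
np.set_printoptions(suppress=True,precision=3)
for n in("scene","top"):
    im=r.snapshot(n); cv2.imwrite(f"pics/{n}0.png",im[:,:,::-1]); print(n,r.camera_params(n))
s=r.sense(); print(s, r.grip_depth)
E
```

```text
pics
scene {'fov_y': 53.10991404616133, 'cx': 282.69191735292407, 'cy': 210.97594003466497, 'T': array([[  -0.732,    0.512,   -0.45 , 1098.157],
       [   0.682,    0.554,   -0.478,  530.819],
       [   0.005,   -0.656,   -0.754,  933.199],
       [   0.   ,    0.   ,    0.   ,    1.   ]])}
top {'fov_y': 45.312941019385306, 'cx': 281.3120183014523, 'cy': 209.3399630711259, 'T': array([[  -0.03 ,   -0.989,    0.146,  447.35 ],
       [  -0.999,    0.032,    0.008,   30.789],
       [  -0.013,   -0.146,   -0.989, 1138.937],
       [   0.   ,    0.   ,    0.   ,    1.   ]])}
{'time_s': 0.1, 'joint_positions': array([ 63.708,   9.11 ,  91.562,   0.   ,  79.424, -12.039]), 'joint_vel': array([ 0.018, -0.113, -0.142, -0.039,  0.064,  0.064]), 'joint_efforts': array([ -0.   , -38.65 , -32.296,   0.07 ,   0.034,  -0.   ]), 'tcp_pos': array([141.345, 556.787, 213.735]), 'tcp_rot': array([[ 0.246, -0.001, -0.969],
       [ 0.969, -0.002,  0.246],
       [-0.002, -1.   ,  0.   ]]), 'ft_force': array([ 0.526, -0.04 , -0.83 ]), 'torque': array([0.007, 0.027, 0.008]), 'gripper_width': 91.82554440455701} -18.700000000000003
```

View pics/scene0.png

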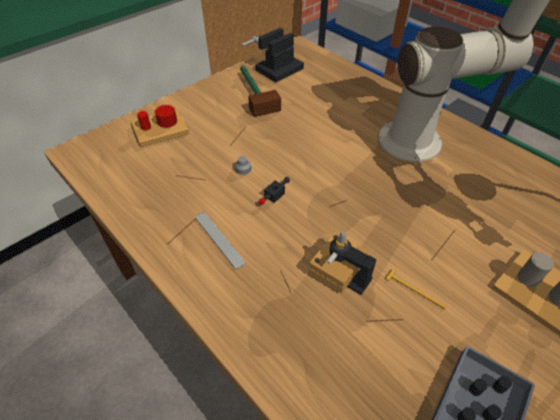

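View pics/top0.png

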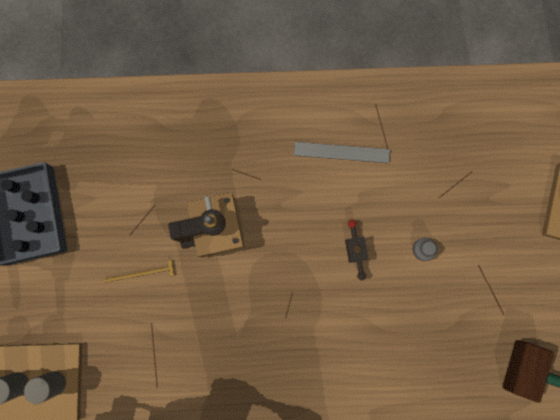

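Run:
```python
import cv2,numpy as np
t=cv2.imread("pics/top0.png"); s=cv2.imread("pics/scene0.png")
def c(im,x,y,w,h,k): return cv2.resize(im[y:y+h,x:x+w],None,fx=k,fy=k,interpolation=cv2.INTER_CUBIC)
a=np.hstack([c(t,160,185,100,75,4),c(t,310,205,100,75,4)])
b=np.hstack([c(s,290,220,100,75,4),c(s,235,150,100,75,4)])
cv2.imwrite("pics/zoom0.png",np.vstack([a,b]))
```

```text
(no output)
```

View pics/zoom0.png

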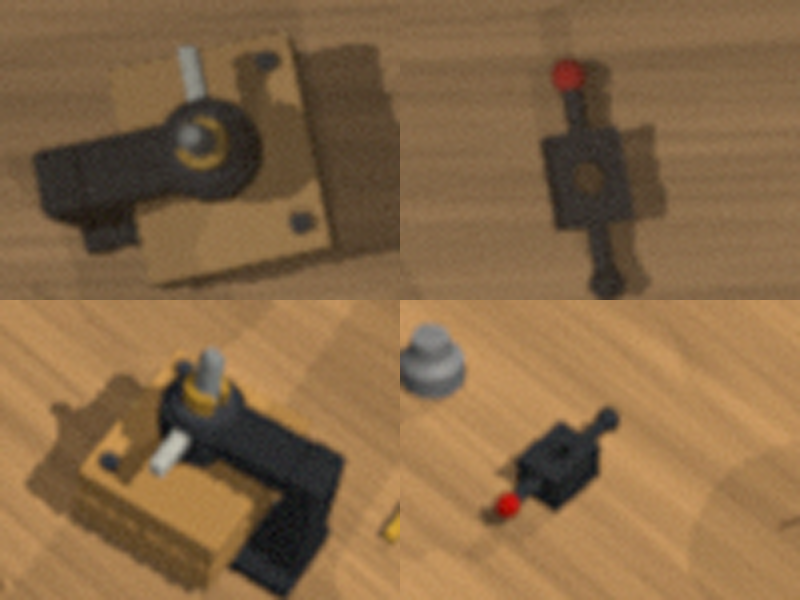

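```bash
cat > h.py <<'E'
import numpy as np,cv2
from station import r
np.set_printoptions(suppress=True,precision=2)
def ray(n,u,v):
    p=r.camera_params(n); f=210/np.tan(np.radians(p["fov_y"]/2)); T=p["T"]
    d=T[:3,:3]@np.array([(u-p["cx"])/f,(v-p["cy"])/f,1.]); return T[:3,3],d/np.linalg.norm(d)
def onz(n,u,v,z):
    o,d=ray(n,u,v); return o+d*(z-o[2])/d[2]
def tri(a,b):
    o1,d1=ray("top",*a); o2,d2=ray("scene",*b)
    A=np.stack([d1,-d2],1); s=np.linalg.lstsq(A,o2-o1,rcond=None)[0]
    p,q=o1+d1*s[0],o2+d2*s[1]; return (p+q)/2,np.linalg.norm(p-q)
def proj(n,P):
    p=r.camera_params(n); f=210/np.tan(np.radians(p["fov_y"]/2)); T=p["T"]
    c=T[:3,:3].T@(np.array(P)-T[:3,3]); return np.array([c[0]/c[2]*f+p["cx"],c[1]/c[2]*f+p["cy"]])
def red(im,box=None):
    I=im.astype(int); m=(I[:,:,0]>90)&(I[:,:,1]<0.45*I[:,:,0])&(I[:,:,2]<0.45*I[:,:,0])
    if box: 
        k=np.zeros_like(m);x,y,w,h=box;k[y:y+h,x:x+w]=1;m&=k
    ys,xs=np.nonzero(m); return xs.mean(),ys.mean(),len(xs)
E
python3 - <<'E'
from h import *
t=cv2.imread("pics/top0.png")[:,:,::-1]; s=cv2.imread("pics/scene0.png")[:,:,::-1]
rt=red(t,(330,205,50,60)); rs=red(s,(250,190,30,25)); print("red",rt,rs, onz("top",*rt[:2],22),onz("scene",*rs[:2],22),tri(rt[:2],rs[:2]))
# dark handle block in top
g=t.astype(int).max(2); 
x0,y0=335,215; sub=(g[y0:y0+70,x0:x0+45]<52).astype(np.uint8)
op=cv2.morphologyEx(sub,cv2.MORPH_OPEN,np.ones((3,3),np.uint8))
for r_ in sub: print("".join(".#"[v] for v in r_))
x0,y0=160,190; sub=(g[y0:y0+70,x0:x0+85]<52)
for r_ in sub: print("".join(".#"[int(v)] for v in r_))
E
```

```text
red (np.float64(351.575), np.float64(223.4), 40) (np.float64(261.56666666666666), np.float64(200.8), 30) [ 575.57 -115.5    22.  ] [ 573.   -116.99   22.  ] (array([ 575.03, -114.88,   25.29]), np.float64(0.502524245335649))
.............................................
.............................................
.............................................
.............................................
.............................................
.............................................
.............................................
.............................................
.............................................
.............................................
.............................................
.............................................
.............................................
.............................................
....................#........................
.............................................
.............................................
....................#........................
....................#........................
.
[... 7664 characters left out ...]
............
.....................................................................................
.....................................................................................
.....................................................................................
.....................................................................................
.....................................................................................
.....................................................................................
.....................................................................................
.....................................................................................
```

Run:
```python
from h import *
t=cv2.imread("pics/top0.png")[:,:,::-1].copy(); s=cv2.imread("pics/scene0.png")[:,:,::-1].copy()
def show(im,x0,y0,w,h,th,vmax=80):
    b=cv2.GaussianBlur(im,(3,3),0.7).astype(int)[y0:y0+h,x0:x0+w]
    m=((b[:,:,0]-b[:,:,2])<th)&(b.max(2)<vmax)
    return m.astype(np.uint8)
m=show(t,335,215,45,70,14)
for q in m: print("".join(".#"[v] for v in q))
# block: erase wings by opening
o=cv2.morphologyEx(m,cv2.MORPH_CLOSE,np.ones((9,9),np.uint8)); o=cv2.morphologyEx(o,cv2.MORPH_OPEN,np.ones((11,11),np.uint8))
cs,_=cv2.findContours(o,cv2.RETR_EXTERNAL,cv2.CHAIN_APPROX_NONE); c=max(cs,key=cv2.contourArea)
rr=cv2.minAreaRect(c); u,v=rr[0][0]+335,rr[0][1]+215; print(rr,u,v,onz("top",u,v,34),onz("top",u,v,28))
bx=cv2.boxPoints(rr)+[335,215]; P=[onz("top",*p,34) for p in bx]; print(np.array(P),[np.linalg.norm(P[i]-P[i-1]) for i in range(4)])
```

```text
.............................................
.............................................
.............................................
.............................................
.............................................
.............................................
.............................................
.............................................
.............................................
.............................................
.............................................
.............................................
.............................................
.............................................
.................##..........................
..................#..........................
..................##.........................
..................##.........................
..................##.........................
..................##.........................
...................#.........................
...................#.........................
...................##........................
..................#####...##..............
[... 1752 characters left out ...]
.........................###.................
.............................................
.............................................
.............................................
.............................................
.............................................
.............................................
.............................................
((21.5, 34.0), (20.0, 15.0), 90.0) 356.5 249.0 [ 517.46 -121.84   34.  ] [ 517.84 -122.67   28.  ]
[[ 539.9  -106.54   34.  ]
 [ 538.87 -139.41   34.  ]
 [ 495.16 -137.04   34.  ]
 [ 496.17 -104.36   34.  ]] [np.float64(43.79022708686031), np.float64(32.89126643783487), np.float64(43.77735941038419), np.float64(32.70206955706738)]
```

Run:
```python
from h import *
R=onz("top",351.6,223.4,22);B=onz("top",361.4,276,22);H=onz("top",356.8,249.5,34)
print(R,B,(R+B)/2,np.linalg.norm(R-B),H,np.degrees(np.arctan2(*(R-B)[[1,0]])))
# scene
Rs=onz("scene",261.6,200.8,22);Bs=onz("scene",235+(607-400)/4,150+(420-300)/4,22);Hs=onz("scene",235+(562-400)/4,150+(451-300)/4,34)
print(Rs,Bs,(Rs+Bs)/2,np.linalg.norm(Rs-Bs),Hs,np.degrees(np.arctan2(*(Rs-Bs)[[1,0]])))
# clamp; zoom coordinates
tp=(160+188/4,185+132/4)
sp=(290+210/4,220+(352-300)/4)
print("pin tip tri",tri(tp,sp),onz("top",*tp,156),onz("scene",*sp,154))
# shoulder, flange, mark
print("shoulder top",onz("top",160+200/4,185+142/4,126))
print("flange top",onz("top",160+209/4,185+148/4,112))
print("mark outer top",onz("top",160+188/4,185+47/4,106),"inner",onz("top",160+197/4,185+97/4,106),"scene outer",onz("scene",290+160/4,220+(468-300)/4,106),"inner",onz("scene",290+185/4,220+(435-300)/4,106))
```

```text
[ 575.57 -115.56   22.  ] [ 458.69 -131.15   22.  ] [ 517.13 -123.35   22.  ] 117.91324430835158 [ 516.35 -122.44   34.  ] 7.598637838674678
[ 572.93 -116.93   22.  ] [ 459.31 -129.77   22.  ] [ 516.12 -123.35   22.  ] 114.33783289085291 [ 514.81 -120.01   34.  ] 6.449668338206031
pin tip tri (array([579.72, 185.62, 158.82]), np.float64(0.41654796188762544)) [579.97 186.24 156.  ] [576.62 183.31 154.  ]
shoulder top [578.7  184.92 126.  ]
flange top [577.26 182.44 112.  ]
mark outer top [631.45 193.75 106.  ] inner [604.92 189.3  106.  ] scene outer [631.34 199.86 106.  ] inner [602.86 193.88 106.  ]
```

Run:
```python
from h import *
def avg(n,k=5): return np.mean([r.snapshot(n).astype(float) for _ in range(k)],0)
t=avg("top");s=avg("scene"); np.save("t.npy",t);np.save("s.npy",s)
for nm,im,(x,y,w,h) in(("top",t,(195,195,40,40)),("scene",s,(320,225,50,50))):
    c=im[y:y+h,x:x+w]; 
    sat=c[:,:,0]-c[:,:,2]; b=(sat>35)
    print(nm)
    for i in range(h): print(y+i,"".join("o" if sat[i,j]>45 else ("#" if c[i,j].max()<62 else ("+" if c[i,j].max()>85 and sat[i,j]<30 else ".")) for j in range(w)))
    k=8 if nm=="top" else 8
    cv2.imwrite(f"pics/z_{nm}.png",cv2.resize(c[:,:,::-1].clip(0,120)*2,None,fx=12,fy=12,interpolation=cv2.INTER_NEAREST).astype(np.uint8))
```

```text
top
195 oooooooooooooooooooooooooooooooooooooooo
196 oooooooooo..+.oooooooooooooooooooooooo.o
197 ooooooooo.++++.ooooooooooooooooooooooo.o
198 ooooooooo.+++++ooooooooooooo......oooo..
199 ooooooooo.+++++oooooooooo.....####.ooo..
200 oooooooooo+++++.oooooooo......####.oooo.
201 oooooooooo.++++.oooooooo......###.ooooo.
202 oooooooooo.++++.ooooooooo........oooooo.
203 oooooooooo.+++++ooooooooo.......ooooooo.
204 oooooooooo.+++++ooooooooo......oooooooo.
205 ooooooooooo+++++.oooooooo......ooooooooo
206 ooooooooooo.++++.oooooooo......ooooooooo
207 ooooooooooo.+++++oooooooo.....oooooooooo
208 ooooooooooo.+++++ooooooooo....oooooooooo
209 ooooooooooo.+++....ooooooo....oooooooooo
210 ooooooooooo.+.######...oo.....oooooooooo
211 oooooooooo.############.......oooooooooo
212 oooooooo..###############.....oooooooooo
213 ooooooo..#####...#########...ooooooooooo
214 oooooo..####...oo..#########..oooooooooo
215 oooooo.###...+ooooo.########..oooooooooo
216 ooo...###..+++..oooo.########.oooooooooo
217 ..#######.+++++...oo.########..ooooooooo
218 #########.+++++.#..oo.########.ooooooooo
219 #########.++
[... 2759 characters left out ...]
+.oooooooooooooooo.#####################
263 ooooooooo..ooooooooooooooooooo.###################
264 ooooooooooooooooooooooooooooooo..#################
265 oooooooooooooooooooooooooooooooooo.###############
266 ooooooooooooooooooooooooooooooooooo.##############
267 oooooooooooooooooooooooooooooooooooo..############
268 oooooooooooooooooooooooooooooooooooooooo##########
269 oooooooooooooooooooooooooooooooooooooooo##########
270 oooooooooooooooooooooooooooooooooooooo..##########
271 ooooooooooooooooooooooooooooooooooooo.############
272 oooooooooooooooooooooooooooooooooooo.#############
273 ooooooooooooooooooooooooooooooooooo.##############
274 ooooooooooooooooooooooooooooooooooo.##############
```

View pics/z_top.png

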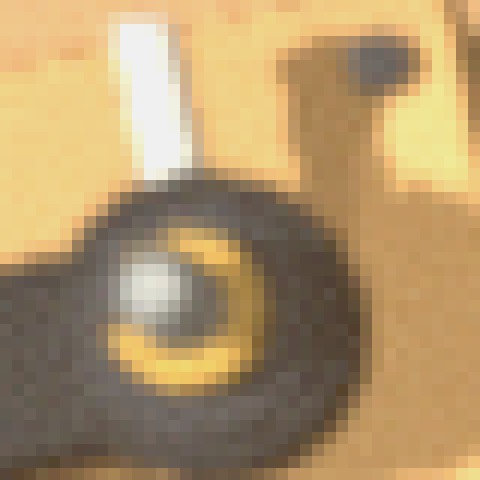

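View pics/z_scene.png

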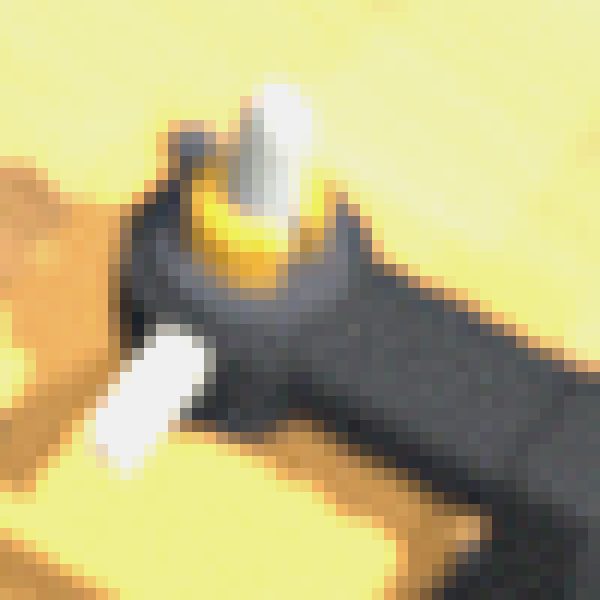

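Run:
```python
from h import *
print("tip",onz("top",207.3,218.8,156)); print("brass",onz("top",209.8,220.6,126)); print("collar",onz("top",212.7,222.2,104))
print(tri((207.3,218.8),(342.9,234.5)))
for P in((579,185),(577,184),(578,184)):
    for z in(156,126,112): print(P,z,proj("top",[*P,z]),proj("scene",[*P,z]))
    print([proj("top",[P[0]+13*a,P[1]+13*b,126]) for a,b in((1,0),(-1,0),(0,1),(0,-1))])
# mark centerline in top: rows 199..206
t=np.load("t.npy")
pts=[]
for y in range(198,208):
    row=t[y,203:214]; w=np.clip(row[:,2]-70,0,None); pts.append(onz("top",(w*np.arange(203,214)).sum()/w.sum(),y,106)[:2])
pts=np.array(pts); print(pts); d=np.polyfit(pts[:,0],pts[:,1],1); print(np.degrees(np.arctan(d[0])), np.polyval(d,578))
s=np.load("s.npy");pts=[]
for y in range(254,262):
    row=s[y,326:340]; w=np.clip(row[:,2]-110,0,None); pts.append(onz("scene",(w*np.arange(326,340)).sum()/w.sum(),y,106)[:2])
pts=np.array(pts); print(pts); print(np.degrees(np.arctan2(pts[-1,1]-pts[0,1],pts[-1,0]-pts[0,0])))
```

```text
tip [578.36 185.66 156.  ]
brass [578.51 185.33 126.  ]
collar [577.82 182.69 104.  ]
(array([578.67, 186.3 , 152.9 ]), np.float64(0.3751311266517465))
(579, 185) 156 [207.63 218.47] [342.46 233.43]
(579, 185) 126 [209.96 220.36] [341.05 241.14]
(579, 185) 112 [211.  221.2] [340.42 244.62]
[array([209.9 , 214.02]), array([210.02, 226.71]), array([203.57, 220.56]), array([216.34, 220.15])]
(577, 184) 156 [208.14 219.46] [342.71 232.73]
(577, 184) 126 [210.46 221.32] [341.3  240.44]
(577, 184) 112 [211.49 222.15] [340.66 243.92]
[array([210.4 , 214.98]), array([210.52, 227.68]), array([204.07, 221.52]), array([216.85, 221.11])]
(578, 184) 156 [208.14 218.96] [342.42 232.96]
(578, 184) 126 [210.45 220.83] [341.02 240.67]
(578, 184) 112 [211.49 221.67] [340.39 244.15]
[array([210.39, 214.49]), array([210.52, 227.19]), array([204.07, 221.03]), array([216.84, 220.63])]
[[628.86 195.42]
 [626.73 195.17]
 [624.6  194.7 ]
 [622.47 194.21]
 [620.34 193.7 ]
 [618.22 193.41]
 [616.1  193.21]
 [613.98 192.78]
 [611.86 192.21]
 [609.73 191.73]]
10.790263002112743 185.78659671977533
[[607.5  190.59]
 [610.04 192.2 ]
 [613.43 193.02]
 [616.74 193.9 ]
 [620.2  194.62]
 [623.72 195.27]
 [626.73 196.38]
 [629.03 198.13]]
19.301760118152576
```

```bash
cat >> h.py <<'E'
def goal(x,y,z,yaw,h=None):
    """deltas in tool frame to bring TCP to x,y,z, tool x at yaw, tool down"""
    from scipy.spatial.transform import Rotation as Ro
    s=r.sense(); R=s["tcp_rot"]; c,q=np.cos(np.radians(yaw)),np.sin(np.radians(yaw))
    G=np.array([[c,0,-q],[q,0,c],[0,-1,0]]).astype(float); 
    w=Ro.from_matrix(R.T@G).as_rotvec(degrees=True)
    print("t",s["time_s"],"pos",s["tcp_pos"],"yaw",np.degrees(np.arctan2(R[1,0],R[0,0])),"j",s["joint_positions"],"F",s["ft_force"],"M",s["torque"],"w",s["gripper_width"])
    print("  shift",R.T@(np.array([x,y,z])-s["tcp_pos"]),"turn",w)
E
python3 - <<'E'
from h import *
goal(517,-123,130,-82.8)
E
```

```text
t 0.6 pos [141.59 557.27 214.6 ] yaw 75.74522612636139 j [ 63.71   9.08  91.5    0.    79.42 -12.04] F [ 0.06 -0.57  1.04] M [-0.06  0.01  0.  ] w 91.5264112557853
  shift [-566.89   84.61 -531.36] turn [  0.   158.55  -0.  ]
```

Request:
move_arm --deltas '[[[-24,1,-22,0,6.6,0],[-48,2,-44,0,13.2,0],[-72,3,-66,0,19.8,0],[-96,4,-88,0,26.4,0],[-120,5,-110,0,33,0],[-144,6,-132,0,39.6,0],[-168,7,-154,0,46.2,0],[-192,8,-176,0,52.8,0],[-216,9,-198,0,59.4,0],[-240,10,-220,0,66,0]]]'

```text
time_s: 1.43
tcp_pos: [296.2, 269.2, 204.8]
tcp_rot: [[0.986, 0.001, -0.164], [0.164, 0.0, 0.986], [0.001, -1.0, 0.0]]
ft_force: [0.4, 0.2, -0.6]
gripper_width: 92.0
```

Run:
```python
from h import *
goal(517,-123,120,-82.8)
```

```text
t 1.4333 pos [296.18 269.17 204.8 ] yaw 9.442736508028137 j [ 24.83 -18.33 118.35  -0.    79.94  15.39] F [ 0.44  0.17 -0.64] M [-0.03  0.03 -0.01] w 91.95604458164237
  shift [ 153.41   84.84 -423.1 ] turn [-0.05 92.24  0.03]
```

Request:
move_arm --deltas '[[[12,3,-33,0,7,0],[24,6,-66,0,14,0],[36,10,-99,0,21,0],[48,15,-132,0,28,0],[60,21,-165,0,35,0],[72,28,-198,0,42,0],[84,35,-231,0,49,0],[96,42,-264,0,56,0],[108,49,-297,0,63,0],[120,56,-330,0,70,0]]]'

```text
time_s: 2.27
tcp_pos: [469.5, -38.5, 148.7]
tcp_rot: [[0.486, 0.002, 0.874], [-0.874, 0.0, 0.486], [0.0, -1.0, 0.001]]
ft_force: [-0.3, 1.5, 0.2]
gripper_width: 92.2
```

Run:
```python
from h import *
goal(517,-123,90,-82.8)
```

```text
t 2.2667 pos [469.45 -38.49 148.66] yaw -60.934135537592084 j [-19.46  -3.12 111.91   0.05  71.13  41.45] F [-0.26  1.48  0.18] M [-0.06  0.11 -0.  ] w 92.15411294197868
  shift [96.94 58.71  0.42] turn [-0.09 21.87  0.01]
```

Request:
move_arm --deltas '[[[24,12,0,0,6,0],[48,26,0,0,12,0],[72,40,0,0,18,0],[97,60,0,0,22,0],[97,80,0,0,22,0],[97,95,0,0,22,0],[97,110,0,0,22,0],[97,114,0,0,22,0],[97,114,0,0,22,0],[97,114,0,0,22,0]]]'

```text
time_s: 3.1
tcp_pos: [517.1, -123.4, 35.3]
tcp_rot: [[0.123, 0.002, 0.992], [-0.992, -0.0, 0.123], [0.0, -1.0, 0.002]]
ft_force: [-0.1, 0.2, 1.0]
gripper_width: 91.8
```

Run:
```python
from h import *
goal(517,-123,6,-82.8)
t=r.snapshot("top");s=r.snapshot("scene")
def c(im,x,y,w,h,k): return cv2.resize(im[y:y+h,x:x+w],None,fx=k,fy=k,interpolation=cv2.INTER_CUBIC)
cv2.imwrite("pics/g1.png",np.hstack([c(t,310,200,100,100,4),c(s,225,140,100,100,4)])[:,:,::-1])
```

```text
t 3.1 pos [ 517.07 -123.37   35.29] yaw -82.93089243440363 j [-26.49  15.09 106.56   0.06  58.24  56.41] F [-0.11  0.15  0.98] M [-0.01  0.12 -0.02] w 91.77733736910837
  shift [-0.38 29.29 -0.09] turn [-0.12 -0.13  0.02]
```

View pics/g1.png

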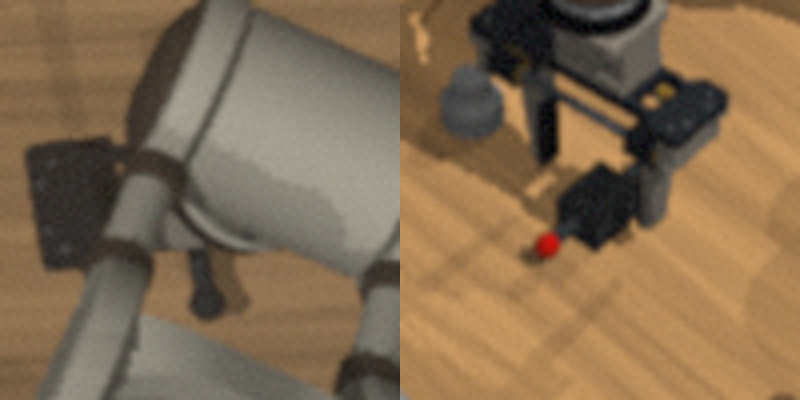

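Request:
move_arm --deltas '[[[0,8,0,0,0,0],[0,16,0,0,0,0],[0,24,0,0,0,0],[0,29,0,0,0,0],[0,29,0,0,0,0],[0,29,0,0,0,0],[0,29,0,0,0,0],[0,29,0,0,0,0],[0,29,0,0,0,0],[0,29,0,0,0,0]]]'

```text
time_s: 4.03
tcp_pos: [518.1, -123.8, 7.3]
tcp_rot: [[0.123, 0.004, 0.992], [-0.992, -0.001, 0.123], [0.002, -1.0, 0.004]]
ft_force: [-0.4, -0.5, 0.6]
gripper_width: 92.1
```

Request:
move_arm --deltas '[[[0,0,0,0,0,0],[0,0,0,0,0,0],[0,0,0,0,0,0],[0,0,0,0,0,0],[0,0,0,0,0,0],[0,0,0,0,0,0],[0,0,0,0,0,0],[0,0,0,0,0,0],[0,0,0,0,0,0],[0,0,0,0,0,0]]]' --claw 30 --squeeze 35

```text
time_s: 4.87
tcp_pos: [518.1, -123.8, 7.4]
tcp_rot: [[0.123, 0.004, 0.992], [-0.992, -0.001, 0.123], [0.002, -1.0, 0.004]]
ft_force: [0.3, 0.4, -0.1]
gripper_width: 39.6
```

Run:
```python
from h import *
goal(517,-123,6,-82.8)
t=r.snapshot("top");s=r.snapshot("scene")
def c(im,x,y,w,h,k): return cv2.resize(im[y:y+h,x:x+w],None,fx=k,fy=k,interpolation=cv2.INTER_CUBIC)
cv2.imwrite("pics/g2.png",np.hstack([c(t,310,200,100,100,4),c(s,225,140,100,100,4)])[:,:,::-1])
print(red(s,(240,180,40,40)))
```

```text
t 4.8667 pos [ 518.06 -123.77    7.35] yaw -82.92510421111885 j [-26.48  17.92 106.9    0.06  54.94  56.41] F [ 0.3   0.38 -0.08] M [0.02 0.16 0.04] w 39.63598588776263
  shift [-0.89  1.35 -0.97] turn [-0.23 -0.12  0.09]
(np.float64(261.5483870967742), np.float64(200.70967741935485), 31)
```

View pics/g2.png

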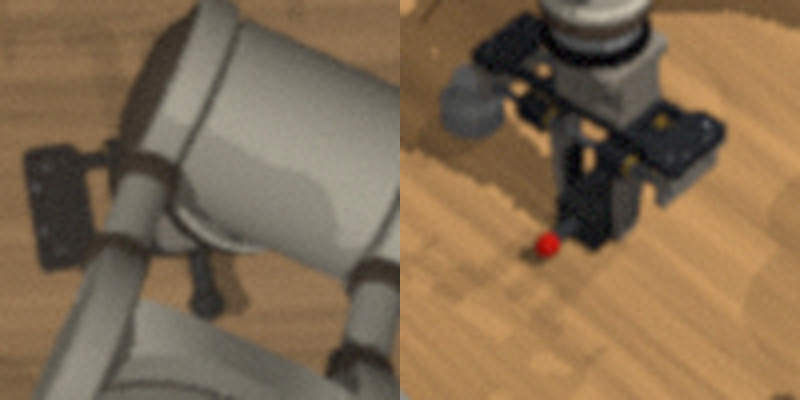

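Run:
```python
from h import *
goal(579.4,185.7,190,-61.8)
```

```text
t 4.9667 pos [ 518.03 -123.77    7.32] yaw -82.92715900046672 j [-26.48  17.92 106.9    0.06  54.94  56.41] F [-0.35  0.35 -0.56] M [0.02 0.18 0.03] w 39.62036956279838
  shift [-299.27 -182.75   99.73] turn [ -0.21 -21.13   0.13]
```

Request:
move_arm --deltas '[[[0,-6,0,0,0,0],[0,-20,0,0,0,0],[0,-40,0,0,0,0],[0,-60,0,0,0,0],[0,-80,0,0,0,0],[0,-100,0,0,0,0],[0,-120,0,0,0,0],[0,-140,0,0,0,0],[0,-165,0,0,0,0],[0,-185,0,0,0,0]]]'

```text
time_s: 5.8
tcp_pos: [517.0, -123.4, 193.8]
tcp_rot: [[0.123, 0.004, 0.992], [-0.992, -0.001, 0.123], [0.002, -1.0, 0.004]]
ft_force: [0.1, -0.5, -3.2]
gripper_width: 39.5
```

Run:
```python
from h import *
goal(579.4,185.7,190,-61.8)
```

```text
t 5.8 pos [ 516.98 -123.38  193.77] yaw -82.92170254373218 j [-26.49   3.37 100.09   0.05  76.31  56.42] F [ 0.08 -0.5  -3.22] M [-0.06  0.13  0.02] w 39.53727594679136
  shift [-299.04    3.7   100.02] turn [ -0.21 -21.12   0.13]
```

Request:
move_arm --deltas '[[[-25,0,8,0,-2,0],[-60,0,20,0,-4,0],[-95,0,32,0,-7,0],[-130,0,43,0,-10,0],[-165,0,55,0,-13,0],[-200,0,67,0,-16,0],[-235,0,79,0,-19,0],[-265,0,89,0,-21,0],[-285,0,95,0,-21,0],[-299,0,100,-0.2,-21,0.1]]]'

```text
time_s: 6.63
tcp_pos: [578.5, 188.3, 193.1]
tcp_rot: [[0.473, -0.001, 0.881], [-0.881, -0.0, 0.473], [-0.001, -1.0, -0.001]]
ft_force: [0.2, 0.4, -2.9]
gripper_width: 39.7
```

Request:
move_arm --deltas '[[[0,0,0,0,0,0],[0,0,0,0,0,0],[0,0,0,0,0,0],[0,0,0,0,0,0],[0,0,0,0,0,0],[0,0,0,0,0,0],[0,0,0,0,0,0],[0,0,0,0,0,0],[0,0,0,0,0,0],[0,0,0,0,0,0]]]'

```text
time_s: 7.47
tcp_pos: [578.5, 188.2, 193.2]
tcp_rot: [[0.473, -0.001, 0.881], [-0.881, -0.0, 0.473], [-0.001, -1.0, -0.001]]
ft_force: [-0.2, 0.1, -3.3]
gripper_width: 39.5
```

Run:
```python
from h import *
goal(579.4,185.7,190,-61.8)
t=r.snapshot("top");s=r.snapshot("scene")
def c(im,x,y,w,h,k): return cv2.resize(im[y:y+h,x:x+w],None,fx=k,fy=k,interpolation=cv2.INTER_CUBIC)
cv2.imwrite("pics/g3.png",np.hstack([c(t,160,160,100,100,4),c(s,290,180,100,100,4)])[:,:,::-1])
for n,im in(("scene",s),("top",t)):
    q=red(im,(180,160,180,100)); print(n,q)
    if q[2]>5: print(onz(n,q[0],q[1],r.sense()["tcp_pos"][2]-7.35+22))
```

```text
t 7.4667 pos [578.51 188.19 193.18] yaw -61.780259821994285 j [ 6.65 14.91 87.18  0.   77.98 68.43] F [-0.24  0.07 -3.26] M [-0.1   0.09 -0.01] w 39.492427092475054
  shift [ 2.61  3.18 -0.38] turn [ 0.07  0.02 -0.03]
scene (np.float64(340.7358490566038), np.float64(238.66037735849056), 53)
[627.12 215.1  207.82]
top (np.float64(nan), np.float64(nan), 0)h.py:20: RuntimeWarning: Mean of empty slice.
  ys,xs=np.nonzero(m); return xs.mean(),ys.mean(),len(xs)
  ret = ret.dtype.type(ret / rcount)
```

View pics/g3.png

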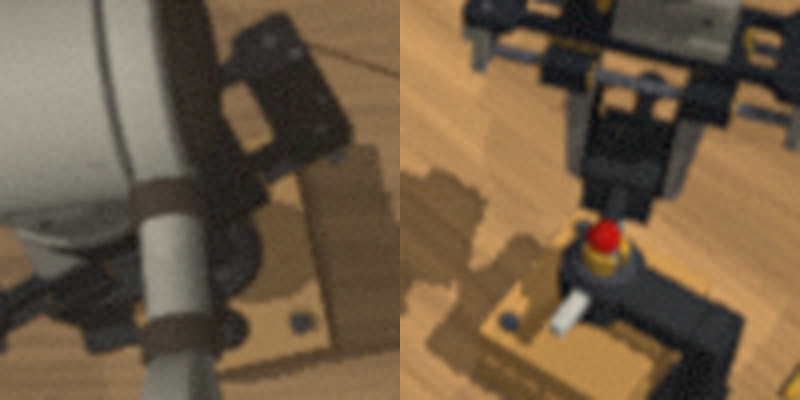

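Run:
```python
from h import *
goal(579.1,185.3,164,-61.8)
```

```text
t 7.5667 pos [578.48 188.28 193.17] yaw -61.77362918044744 j [ 6.66 14.92 87.18  0.01 77.98 68.43] F [ 0.84 -0.37 -3.05] M [-0.09  0.13  0.03] w 39.76869901191697
  shift [ 2.94 29.17 -0.83] turn [ 0.07  0.03 -0.03]
```

Request:
move_arm --deltas '[[[1,2,0,0,0,0],[2,5,-0.4,0,0,0],[3,9,-0.8,0,0,0],[3,13,-0.8,0,0,0],[3,17,-0.8,0,0,0],[3,21,-0.8,0,0,0],[3,24,-0.8,0,0,0],[3,26,-0.8,0,0,0],[3,27,-0.8,0,0,0],[3,27,-0.8,0,0,0]]]'

```text
time_s: 8.4
tcp_pos: [579.0, 185.3, 165.9]
tcp_rot: [[0.473, -0.002, 0.881], [-0.881, -0.0, 0.473], [-0.001, -1.0, -0.002]]
ft_force: [0.4, -0.5, -2.9]
gripper_width: 39.8
```

Run:
```python
from h import *
goal(579.1,185.3,164,-61.8)
```

```text
t 8.4 pos [579.03 185.26 165.87] yaw -61.7734695913609 j [ 6.36 16.19 88.81  0.01 75.1  68.14] F [ 0.39 -0.51 -2.89] M [-0.05  0.13  0.07] w 39.769377192822766
  shift [-0.    1.87  0.09] turn [ 0.09  0.03 -0.04]
```

Well placed; now the slow descent, with the underside at about 158.5 mm. Step one is 12 mm.

Request:
move_arm --deltas '[[[0,1.2,0,0,0,0],[0,2.4,0,0,0,0],[0,3.6,0,0,0,0],[0,4.8,0,0,0,0],[0,6,0,0,0,0],[0,7.2,0,0,0,0],[0,8.4,0,0,0,0],[0,9.6,0,0,0,0],[0,10.8,0,0,0,0],[0,12,0,0,0,0]]]'

```text
time_s: 9.23
tcp_pos: [579.0, 185.3, 153.7]
tcp_rot: [[0.473, -0.002, 0.881], [-0.881, -0.0, 0.473], [-0.001, -1.0, -0.002]]
ft_force: [0.3, 0.5, -3.1]
gripper_width: 39.9
```

Run:
```python
from h import *
goal(579.1,185.3,145,-61.8)
s=r.snapshot("scene"); q=red(s,(180,160,220,140)); print(q, onz("scene",q[0],q[1],r.sense()["tcp_pos"][2]-7.35+22))
cv2.imwrite("pics/g4.png",cv2.resize(s[180:280,290:390],None,fx=5,fy=5,interpolation=cv2.INTER_CUBIC)[:,:,::-1])
```

```text
t 9.2333 pos [579.   185.26 153.74] yaw -61.77247516663112 j [ 6.36 16.83 89.45  0.01 73.82 68.14] F [ 0.32  0.45 -3.12] M [-0.03  0.14 -0.01] w 39.859691662047524
  shift [0.01 8.74 0.12] turn [ 0.09  0.03 -0.04]
(np.float64(337.86206896551727), np.float64(248.74137931034483), 58) [627.23 212.4  168.08]
```

View pics/g4.png

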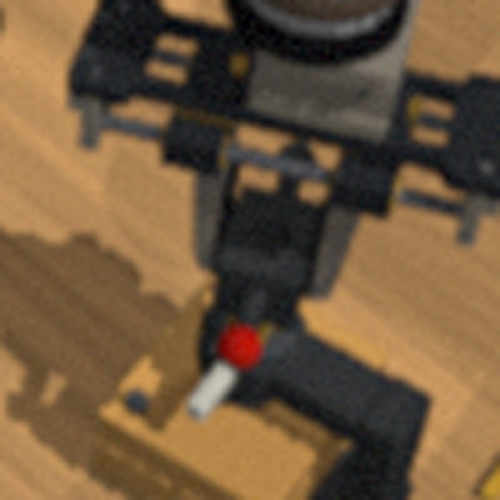

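Request:
move_arm --deltas '[[[0,1.1,0,0,0,0],[0,2.2,0,0,0,0],[0,3.3,0,0,0,0],[0,4.4,0,0,0,0],[0,5.5,0,0,0,0],[0,6.6,0,0,0,0],[0,7.7,0,0,0,0],[0,8.8,0,0,0,0],[0,9.4,0,0,0,0],[0,10,0,0,0,0]]]'

```text
time_s: 10.12
tcp_pos: [578.8, 185.2, 143.4]
tcp_rot: [[0.473, -0.002, 0.881], [-0.881, -0.0, 0.473], [-0.001, -1.0, -0.002]]
ft_force: [-0.7, -0.4, -1.7]
gripper_width: 39.7
```

Run:
```python
from h import *
goal(579.1,185.3,137,-61.8)
```

```text
t 10.1167 pos [578.79 185.24 143.36] yaw -61.77317443241935 j [ 6.37 17.41 89.97  0.01 72.75 68.14] F [-0.72 -0.44 -1.74] M [-0.11  0.13 -0.01] w 39.66932796816563
  shift [0.1  6.36 0.31] turn [ 0.12  0.03 -0.05]
```

Request:
move_arm --deltas '[[[0,0.8,0,0,0,0],[0,1.6,0,0,0,0],[0,2.4,0,0,0,0],[0,3.2,0,0,0,0],[0,4,0,0,0,0],[0,4.8,0,0,0,0],[0,5.6,0,0,0,0],[0,6,0,0,0,0],[0,6,0,0,0,0],[0,6,0,0,0,0]]]'

```text
time_s: 10.95
tcp_pos: [578.8, 185.2, 137.3]
tcp_rot: [[0.473, -0.002, 0.881], [-0.881, -0.0, 0.473], [-0.001, -1.0, -0.002]]
ft_force: [0.1, 0.6, -3.8]
gripper_width: 39.9
```

Run:
```python
from h import *
goal(579.1,185.3,134,-61.8)
```

```text
t 10.95 pos [578.79 185.23 137.35] yaw -61.772661858564504 j [ 6.36 17.76 90.26  0.01 72.12 68.14] F [ 0.11  0.62 -3.82] M [-0.04  0.05  0.01] w 39.88595389891738
  shift [0.09 3.35 0.31] turn [ 0.12  0.03 -0.05]
```

Request:
move_arm --deltas '[[[0,0.5,0,0,0,0],[0,1,0,0,0,0],[0,1.5,0,0,0,0],[0,2,0,0,0,0],[0,2.5,0,0,0,0],[0,3,0,0,0,0],[0,3.4,0,0,0,0],[0,3.7,0,0,0,0],[0,4,0,0,0,0],[0,4,0,0,0,0]]]'

```text
time_s: 11.78
tcp_pos: [578.8, 185.2, 133.4]
tcp_rot: [[0.473, -0.002, 0.881], [-0.881, -0.0, 0.473], [-0.001, -1.0, -0.002]]
ft_force: [-0.4, 0.6, -3.5]
gripper_width: 39.9
```

Run:
```python
from h import *
goal(579.1,185.3,134,-61.8)
```

```text
t 11.7833 pos [578.77 185.25 133.39] yaw -61.77171288796685 j [ 6.37 17.99 90.44  0.01 71.7  68.14] F [-0.38  0.59 -3.53] M [-0.05  0.17 -0.01] w 39.896968151810796
  shift [ 0.11 -0.61  0.32] turn [ 0.12  0.03 -0.05]
```

Request:
move_arm --deltas '[[[0,0.1,0,0,0,0],[0,0.2,0,0,0,0],[0,0.3,0,0,0,0],[0,0.4,0,0,0,0],[0,0.5,0,0,0,0],[0,0.6,0,0,0,0],[0,0.7,0,0,0,0],[0,0.8,0,0,0,0],[0,0.8,0,0,0,0],[0,0.8,0,0,0,0]]]'

```text
time_s: 12.62
tcp_pos: [579.0, 185.2, 133.1]
tcp_rot: [[0.473, -0.002, 0.881], [-0.881, -0.0, 0.473], [-0.001, -1.0, -0.002]]
ft_force: [-2.7, -0.1, 4.2]
gripper_width: 39.8
```

Request:
move_arm --deltas '[[[0,0.4,0,0,-1,0],[0,0.4,0,0,-2,0],[0,0.4,0,0,-3,0],[0,0.4,0,0,-4,0],[0,0.4,0,0,-5,0],[0,0.4,0,0,-6,0],[0,0.4,0,0,-7,0],[0,0.4,0,0,-7,0],[0,0.4,0,0,-7,0],[0,0.4,0,0,-7,0]]]'

```text
time_s: 13.45
tcp_pos: [579.5, 184.9, 133.0]
tcp_rot: [[0.577, -0.001, 0.817], [-0.817, -0.001, 0.577], [0.0, -1.0, -0.001]]
ft_force: [1.1, -4.9, 5.3]
gripper_width: 39.5
```

Run:
```python
from h import *
goal(579,185.3,134,-54.8)
```

```text
t 13.45 pos [579.52 184.91 132.97] yaw -54.785377029626666 j [ 6.35 18.03 90.44 -0.03 71.57 61.14] F [ 1.07 -4.94  5.3 ] M [-1.01  0.01  0.03] w 39.53120980768401
  shift [-0.62 -1.03 -0.2 ] turn [0.05 0.01 0.01]
```

Request:
move_arm --deltas '[[[0.2,0.3,-0.1,0,-1,0],[0.2,0.3,-0.1,0,-2,0],[0.2,0.3,-0.1,0,-3,0],[0.2,0.3,-0.1,0,-4,0],[0.2,0.3,-0.1,0,-5,0],[0.2,0.3,-0.1,0,-6,0],[0.2,0.3,-0.1,0,-7,0],[0.2,0.3,-0.1,0,-7,0],[0.2,0.3,-0.1,0,-7,0],[0.2,0.3,-0.1,0,-7,0]]]'

```text
time_s: 14.28
tcp_pos: [580.0, 185.0, 133.0]
tcp_rot: [[0.672, 0.001, 0.741], [-0.741, 0.0, 0.672], [0.0, -1.0, 0.001]]
ft_force: [2.3, -1.9, 5.1]
gripper_width: 39.7
```

Run:
```python
from h import *
goal(579,185.3,134,-47.8)
```

```text
t 14.2833 pos [580.02 185.05 133.  ] yaw -47.796404220757196 j [ 6.34 18.04 90.43 -0.   71.49 54.13] F [ 2.34 -1.9   5.06] M [-0.26 -0.27 -0.05] w 39.74298987716354
  shift [-0.87 -1.   -0.59] turn [-0.03  0.    0.03]
```

Request:
move_arm --deltas '[[[0,0.3,0,0,-1,0],[0,0.3,0,0,-2,0],[0,0.3,0,0,-3,0],[0,0.3,0,0,-4,0],[0,0.3,0,0,-5,0],[0,0.3,0,0,-6,0],[0,0.3,0,0,-7,0],[0,0.3,0,0,-7,0],[0,0.3,0,0,-7,0],[0,0.3,0,0,-7,0]]]'

```text
time_s: 15.12
tcp_pos: [580.2, 185.4, 132.9]
tcp_rot: [[0.757, 0.001, 0.654], [-0.654, 0.001, 0.757], [0.0, -1.0, 0.001]]
ft_force: [1.0, -1.0, 5.2]
gripper_width: 39.8
```

Run:
```python
from h import *
goal(579,185.3,134,-40.8)
```

```text
t 15.1167 pos [580.21 185.42 132.95] yaw -40.81276858268662 j [ 6.35 18.05 90.42  0.04 71.45 47.15] F [ 1.04 -0.98  5.19] M [-0.25 -0.22 -0.06] w 39.83365418486188
  shift [-0.84 -1.05 -0.88] turn [-0.08 -0.01  0.03]
```

Still riding on the shoulder (38° from the mark). Carrying on.

Request:
move_arm --deltas '[[[0,0.3,0,0,-1,0],[0,0.3,0,0,-2,0],[0,0.3,0,0,-3,0],[0,0.3,0,0,-4,0],[0,0.3,0,0,-5,0],[0,0.3,0,0,-6,0],[0,0.3,0,0,-7,0],[0,0.3,0,0,-7,0],[0,0.3,0,0,-7,0],[0,0.3,0,0,-7,0]]]'

```text
time_s: 15.95
tcp_pos: [580.2, 185.9, 132.9]
tcp_rot: [[0.831, 0.001, 0.557], [-0.557, 0.002, 0.831], [0.0, -1.0, 0.002]]
ft_force: [0.9, -1.3, 5.0]
gripper_width: 40.1
```

Run:
```python
from h import *
goal(579,185.3,134,-33.8)
```

```text
t 15.95 pos [580.2  185.93 132.86] yaw -33.822575544405076 j [ 6.37 18.05 90.42  0.09 71.43 40.17] F [ 0.92 -1.33  5.  ] M [-0.25 -0.03 -0.07] w 40.07266485868154
  shift [-0.65 -1.14 -1.19] turn [-0.13 -0.02  0.02]
```

Request:
move_arm --deltas '[[[0,0.3,0,0,-1,0],[0,0.3,0,0,-2,0],[0,0.3,0,0,-3,0],[0,0.3,0,0,-4,0],[0,0.3,0,0,-5,0],[0,0.3,0,0,-6,0],[0,0.3,0,0,-7,0],[0,0.3,0,0,-7,0],[0,0.3,0,0,-7,0],[0,0.3,0,0,-7,0]]]'

```text
time_s: 16.78
tcp_pos: [580.0, 186.4, 132.6]
tcp_rot: [[0.892, 0.001, 0.451], [-0.451, 0.003, 0.892], [-0.0, -1.0, 0.003]]
ft_force: [1.3, -1.0, 5.5]
gripper_width: 39.9
```

Run:
```python
from h import *
goal(579,185.3,134,-26.8)
```

```text
t 16.7833 pos [580.05 186.4  132.62] yaw -26.83467050757716 j [ 6.39 18.07 90.44  0.14 71.41 33.18] F [ 1.26 -1.03  5.47] M [-0.27  0.01 -0.1 ] w 39.89775138409988
  shift [-0.44 -1.38 -1.45] turn [-0.16 -0.03 -0.  ]
```

Request:
move_arm --deltas '[[[0.1,0.3,-0.2,0,-1,0],[0.1,0.3,-0.3,0,-2,0],[0.1,0.3,-0.3,0,-3,0],[0.1,0.3,-0.4,0,-4,0],[0.1,0.3,-0.4,0,-5,0],[0.1,0.3,-0.4,0,-6,0],[0.1,0.3,-0.4,0,-6,0],[0.1,0.3,-0.4,0,-6,0],[0.1,0.3,-0.4,0,-6,0],[0.1,0.3,-0.4,0,-6,0]]]'

```text
time_s: 17.62
tcp_pos: [579.9, 186.4, 132.4]
tcp_rot: [[0.935, 0.001, 0.356], [-0.356, 0.003, 0.935], [-0.0, -1.0, 0.004]]
ft_force: [0.5, -0.1, 5.3]
gripper_width: 39.7
```

Run:
```python
from h import *
goal(579,185.3,134,-20.8)
```

```text
t 17.6167 pos [579.86 186.44 132.35] yaw -20.847906977797724 j [ 6.37 18.05 90.48  0.2  71.38 27.16] F [ 0.53 -0.12  5.3 ] M [-0.05 -0.09 -0.03] w 39.72646883912393
  shift [-0.4  -1.65 -1.37] turn [-0.2  -0.05 -0.01]
```

Run:
```python
from h import *
s=r.snapshot("scene"); q=red(s,(180,160,220,140)); print(q)
th=np.radians(69.2)
for z in(148,146,144,142):print(z,onz("scene",q[0],q[1],z))
print("expect", 579.2+58*np.cos(th),185.5+58*np.sin(th))
cv2.imwrite("pics/g5.png",cv2.resize(s[180:280,290:390],None,fx=6,fy=6,interpolation=cv2.INTER_CUBIC)[:,:,::-1])
```

```text
(np.float64(354.5), np.float64(254.25862068965517), 58)
148 [598.55 240.16 148.  ]
146 [597.28 239.42 146.  ]
144 [596.   238.68 144.  ]
142 [594.73 237.94 142.  ]
expect 599.796203819672 239.71988923096885
```

View pics/g5.png

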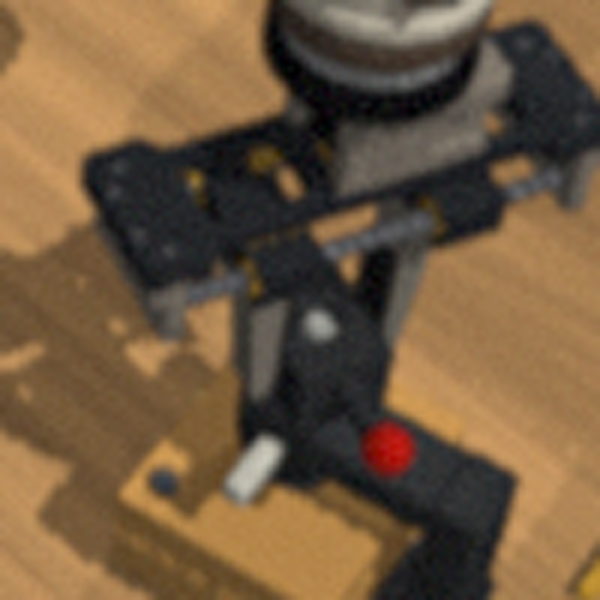

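Request:
move_arm --deltas '[[[0,0.2,-0.2,0,-1,0],[0,0.2,-0.3,0,-2,0],[0,0.2,-0.3,0,-3,0],[0,0.2,-0.4,0,-4,0],[0,0.2,-0.4,0,-5,0],[0,0.2,-0.4,0,-6,0],[0,0.2,-0.4,0,-6,0],[0,0.2,-0.4,0,-6,0],[0,0.2,-0.4,0,-6,0],[0,0.2,-0.4,0,-6,0]]]'

```text
time_s: 18.5
tcp_pos: [579.6, 186.2, 132.0]
tcp_rot: [[0.967, 0.001, 0.256], [-0.256, 0.004, 0.967], [-0.0, -1.0, 0.004]]
ft_force: [1.6, 0.3, 3.4]
gripper_width: 39.6
```

Run:
```python
from h import *
goal(579,185.3,134,-14.8)
```

```text
t 18.5 pos [579.64 186.15 131.98] yaw -14.85507697525087 j [ 6.34 18.04 90.55  0.21 71.34 21.13] F [1.63 0.25 3.38] M [ 0.04 -0.26 -0.09] w 39.55137644013002
  shift [-0.4  -2.02 -0.98] turn [-0.21 -0.06 -0.  ]
```

Request:
move_arm --deltas '[[[0,0.3,-0.2,0,-1,0],[0,0.3,-0.2,0,-2,0],[0,0.3,-0.2,0,-3,0],[0,0.3,-0.2,0,-4,0],[0,0.3,-0.2,0,-5,0],[0,0.3,-0.2,0,-6,0],[0,0.3,-0.2,0,-6,0],[0,0.3,-0.2,0,-6,0],[0,0.3,-0.2,0,-6,0],[0,0.3,-0.2,0,-6,0]]]'

```text
time_s: 19.33
tcp_pos: [579.4, 186.0, 131.6]
tcp_rot: [[0.988, 0.0, 0.154], [-0.154, 0.003, 0.988], [-0.0, -1.0, 0.004]]
ft_force: [-0.6, 0.4, -3.6]
gripper_width: 39.6
```

Run:
```python
from h import *
goal(579,185.3,134,-8.8)
```

```text
t 19.3333 pos [579.4  185.99 131.57] yaw -8.856987087949973 j [ 6.33 18.05 90.59  0.21 71.32 15.12] F [-0.64  0.42 -3.65] M [-0.1   0.2   0.01] w 39.57997738954033
  shift [-0.29 -2.43 -0.73] turn [-0.2  -0.06 -0.01]
```

Request:
move_arm --deltas '[[[0,0.2,0,0,0,0],[0,0.4,0,0,0,0],[0,0.6,0,0,0,0],[0,0.8,0,0,0,0],[0,1,0,0,0,0],[0,1.2,0,0,0,0],[0,1.4,0,0,0,0],[0,1.6,0,0,0,0],[0,1.6,0,0,0,0],[0,1.6,0,0,0,0]]]'

```text
time_s: 20.17
tcp_pos: [579.4, 186.0, 129.9]
tcp_rot: [[0.988, 0.0, 0.154], [-0.154, 0.004, 0.988], [-0.0, -1.0, 0.004]]
ft_force: [-0.8, -1.3, -3.1]
gripper_width: 39.7
```

Run:
```python
from h import *
goal(579,185.3,134,-8.8)
```

```text
t 20.1667 pos [579.4  185.97 129.94] yaw -8.86103887732393 j [ 6.32 18.15 90.66  0.21 71.15 15.12] F [-0.76 -1.32 -3.06] M [-0.08  0.26 -0.06] w 39.740425085785034
  shift [-0.29 -4.06 -0.71] turn [-0.2  -0.06 -0.01]
```

Request:
move_arm --deltas '[[[0,0.7,0,0,0,0],[0,1.4,0,0,0,0],[0,2.1,0,0,0,0],[0,2.8,0,0,0,0],[0,3.5,0,0,0,0],[0,4.2,0,0,0,0],[0,4.9,0,0,0,0],[0,5.6,0,0,0,0],[0,6.3,0,0,0,0],[0,6.6,0,0,0,0]]]'

```text
time_s: 21.0
tcp_pos: [579.3, 186.0, 123.2]
tcp_rot: [[0.988, 0.0, 0.154], [-0.154, 0.004, 0.988], [-0.0, -1.0, 0.003]]
ft_force: [-1.3, -0.1, -1.7]
gripper_width: 39.7
```

Run:
```python
from h import *
goal(579,185.3,118.5,-8.8)
```

```text
t 21.0 pos [579.3  186.03 123.19] yaw -8.8556974491368 j [ 6.33 18.56 90.95  0.21 70.45 15.12] F [-1.26 -0.05 -1.68] M [-0.05  0.34  0.01] w 39.67566633371601
  shift [-0.18  4.69 -0.78] turn [-0.2  -0.06 -0.02]
```

Request:
move_arm --deltas '[[[0,0.5,0,0,0,0],[0,1,0,0,0,0],[0,1.5,0,0,0,0],[0,2,0,0,0,0],[0,2.5,0,0,0,0],[0,3,0,0,0,0],[0,3.4,0,0,0,0],[0,3.8,0,0,0,0],[0,4.2,0,0,0,0],[0,4.5,0,0,0,0]]]'

```text
time_s: 21.83
tcp_pos: [579.3, 186.0, 119.3]
tcp_rot: [[0.988, 0.0, 0.154], [-0.154, 0.003, 0.988], [-0.0, -1.0, 0.003]]
ft_force: [-3.8, -0.5, 4.0]
gripper_width: 39.9
```

Run:
```python
from h import *
goal(579,185.3,118.5,-8.8)
```

```text
t 21.8333 pos [579.34 186.04 119.32] yaw -8.853861498530648 j [ 6.33 18.81 91.1   0.21 70.05 15.12] F [-3.84 -0.46  4.  ] M [-0.13  0.88 -0.  ] w 39.926001072256376
  shift [-0.22  0.82 -0.78] turn [-0.2  -0.05 -0.02]
```

Request:
move_arm --deltas '[[[0,0.2,0,0,0,0],[0,0.3,0,0,0,0],[0,0.4,0,0,0,0],[0,0.5,0,0,0,0],[0,0.5,0,0,0,0],[0,0.5,0,0,0,0],[0,0.5,0,0,0,0],[0,0.5,0,0,0,0],[0,0.5,0,0,0,0],[0,0.5,0,0,0,0]]]'

```text
time_s: 22.67
tcp_pos: [579.3, 186.0, 119.3]
tcp_rot: [[0.988, 0.0, 0.154], [-0.154, 0.003, 0.988], [-0.0, -1.0, 0.003]]
ft_force: [-4.6, -0.2, 5.1]
gripper_width: 39.7
```

Run:
```python
from h import *
goal(579,185.3,118.5,-8.8)
s=r.snapshot("scene"); q=red(s,(180,160,220,140)); print(q)
th=np.radians(81.2)
for z in(138,136,134,132):print(z,onz("scene",q[0],q[1],z))
print("expect", 579.+58*np.cos(th),185.5+58*np.sin(th),proj("scene",[579+58*np.cos(th),185.5+58*np.sin(th),134]))
cv2.imwrite("pics/g6.png",cv2.resize(s[180:280,290:390],None,fx=6,fy=6,interpolation=cv2.INTER_CUBIC)[:,:,::-1])
```

```text
t 22.6667 pos [579.34 186.03 119.27] yaw -8.851283178009107 j [ 6.33 18.82 91.11  0.21 70.05 15.11] F [-4.61 -0.25  5.05] M [-0.2   1.03  0.02] w 39.65731333405594
  shift [-0.22  0.77 -0.78] turn [-0.19 -0.05 -0.02]
(np.float64(358.0701754385965), np.float64(255.52631578947367), 57)
138 [588.86 244.36 138.  ]
136 [587.58 243.64 136.  ]
134 [586.3  242.92 134.  ]
132 [585.02 242.2  132.  ]
expect 587.8731785044743 242.81724612390008 [357.59 255.88]
```

View pics/g6.png

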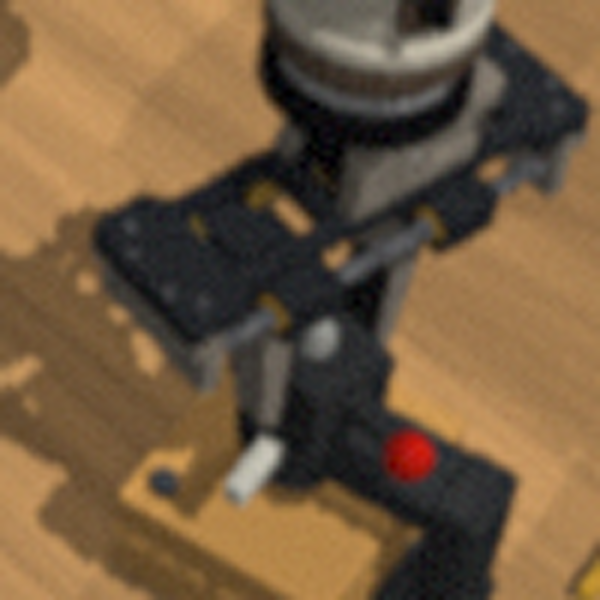

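Request:
move_arm --deltas '[[[-0.1,0.1,-0.1,0,1,0],[-0.1,0.2,-0.1,0,2,0],[-0.1,0.2,-0.1,0,3,0],[-0.1,0.2,-0.1,0,4.5,0],[-0.1,0.2,-0.1,0,6,0],[-0.1,0.2,-0.1,0,7.5,0],[-0.1,0.2,-0.1,0,9,0],[-0.1,0.2,-0.1,0,10.5,0],[-0.1,0.2,-0.1,0,12,0],[-0.1,0.2,-0.1,0,13.5,0]]]'

```text
time_s: 23.55
tcp_pos: [579.5, 185.8, 119.3]
tcp_rot: [[0.924, 0.001, 0.382], [-0.382, 0.003, 0.924], [-0.0, -1.0, 0.003]]
ft_force: [-3.4, -1.2, 3.5]
gripper_width: 39.8
```

Run:
```python
from h import *
goal(579.3,185.6,118.5,-8.8)
```

```text
t 23.55 pos [579.51 185.76 119.28] yaw -22.465418985043453 j [ 6.32 18.8  91.12  0.17 70.01 28.73] F [-3.4  -1.2   3.52] M [-0.27  0.76  0.09] w 39.820541122327484
  shift [-0.13  0.78 -0.23] turn [ -0.18 -13.67   0.  ]
```

Request:
move_arm --deltas '[[[-0.1,0.2,0,0,2,0],[-0.1,0.2,0,0,4,0],[-0.1,0.2,0,0,6,0],[-0.1,0.2,0,0,8,0],[-0.1,0.2,0,0,10,0],[-0.1,0.2,0,0,12,0],[-0.1,0.2,0,0,14,0],[-0.1,0.2,0,0,16,0],[-0.1,0.2,0,0,18,0],[-0.1,0.2,0,0,20,0]]]'

```text
time_s: 24.38
tcp_pos: [579.7, 185.4, 119.3]
tcp_rot: [[0.736, 0.001, 0.677], [-0.677, 0.002, 0.736], [-0.001, -1.0, 0.003]]
ft_force: [-4.1, -1.5, 4.3]
gripper_width: 39.4
```

Run:
```python
from h import *
goal(579.3,185.6,118.5,-78.8)
```

```text
t 24.3833 pos [579.66 185.41 119.26] yaw -42.61016126645534 j [ 6.31 18.8  91.13  0.13 69.99 48.87] F [-4.08 -1.54  4.26] M [-0.31  0.8   0.09] w 39.35689052856754
  shift [-0.39  0.76 -0.11] turn [-0.13 36.19 -0.08]
```

Request:
move_arm --deltas '[[[-0.1,0.1,-0.2,0,2,0],[-0.1,0.1,-0.2,0,4,0],[-0.1,0.1,-0.2,0,6,0],[-0.1,0.1,-0.2,0,8,0],[-0.1,0.1,-0.2,0,10,0],[-0.1,0.1,-0.2,0,12,0],[-0.1,0.1,-0.2,0,14,0],[-0.1,0.1,-0.2,0,16,0],[-0.1,0.1,-0.2,0,18,0],[-0.1,0.1,-0.2,0,20,0]]]'

```text
time_s: 25.22
tcp_pos: [579.6, 185.8, 119.3]
tcp_rot: [[0.458, 0.002, 0.889], [-0.889, 0.003, 0.458], [-0.002, -1.0, 0.003]]
ft_force: [-3.1, 0.9, 3.7]
gripper_width: 39.7
```

Request:
move_arm --deltas '[[[0,0.1,-0.1,0,2,0],[0,0.1,-0.1,0,4,0],[0,0.1,-0.1,0,6,0],[0,0.1,-0.1,0,8,0],[0,0.1,-0.1,0,10,0],[0,0.1,-0.1,0,12,0],[0,0.1,-0.1,0,14,0],[0,0.1,-0.1,0,16,0],[0,0.1,-0.1,0,16,0],[0,0.1,-0.1,0,16,0]]]'

```text
time_s: 26.05
tcp_pos: [579.8, 186.0, 119.3]
tcp_rot: [[0.195, 0.002, 0.981], [-0.981, 0.004, 0.195], [-0.003, -1.0, 0.003]]
ft_force: [-3.3, 0.1, 3.2]
gripper_width: 39.7
```

Run:
```python
from h import *
goal(579.3,185.6,118.5,-78.8)
s=r.snapshot("scene"); q=red(s,(180,160,220,140)); print(q)
for z in(138,136,134,132):print(z,onz("scene",q[0],q[1],z))
t=r.snapshot("top")
a=cv2.resize(s[200:290,290:380],None,fx=4.4,fy=4.4,interpolation=cv2.INTER_CUBIC);b=cv2.resize(t[170:260,170:260],None,fx=4.4,fy=4.4,interpolation=cv2.INTER_CUBIC)
cv2.imwrite("pics/g7.png",np.hstack([a,b])[:,:,::-1])
```

```text
t 26.05 pos [579.77 186.04 119.3 ] yaw -78.73262132129577 j [ 6.33 18.77 91.16  0.21 69.9  84.99] F [-3.34  0.09  3.17] M [ 0.17  0.69 -0.  ] w 39.69265177269632
  shift [ 0.34  0.8  -0.55] turn [-0.18  0.07 -0.18]
(np.float64(329.1875), np.float64(254.72916666666666), 48)
138 [636.01 197.72 138.  ]
136 [634.84 196.88 136.  ]
134 [633.68 196.05 134.  ]
132 [632.52 195.21 132.  ]
```

View pics/g7.png

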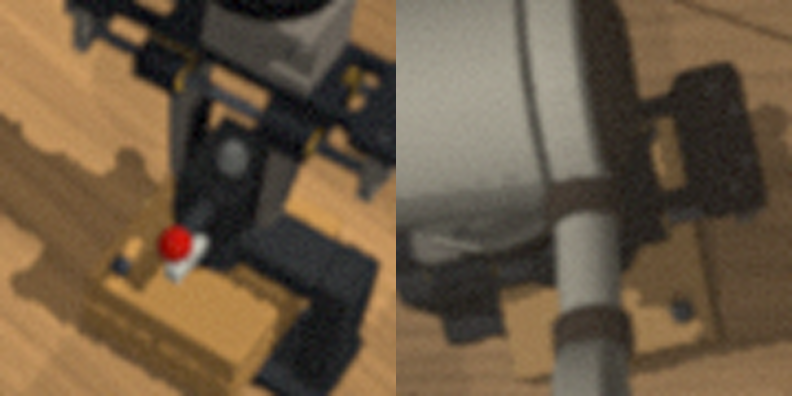

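Request:
move_arm --deltas '[[[0,0,-0.1,0,0,0],[0,0,-0.1,0,0,0],[0,0,-0.1,0,0,0],[0,0,-0.1,0,0,0],[0,0,-0.1,0,0,0],[0,0,-0.1,0,0,0],[0,0,-0.1,0,0,0],[0,0,-0.1,0,0,0],[0,0,-0.1,0,0,0],[0,0,-0.1,0,0,0]]]' --claw 85

```text
time_s: 26.98
tcp_pos: [579.7, 186.0, 119.3]
tcp_rot: [[0.195, 0.002, 0.981], [-0.981, 0.004, 0.195], [-0.003, -1.0, 0.003]]
ft_force: [0.3, 0.2, -0.2]
gripper_width: 85.0
```

Run:
```python
from h import *
goal(579.3,185.6,118.5,-78.8)
s=r.snapshot("scene"); q=red(s,(180,160,220,140)); print(q,onz("scene",*q[:2],134))
```

```text
t 26.9833 pos [579.65 186.02 119.3 ] yaw -78.72897351489415 j [ 6.33 18.75 91.18  0.21 69.9  84.98] F [ 0.3   0.23 -0.16] M [-0.03  0.15  0.02] w 84.99744145538995
  shift [ 0.34  0.8  -0.43] turn [-0.18  0.07 -0.18]
(np.float64(329.38775510204084), np.float64(254.73469387755102), 49) [633.35 196.37 134.  ]
```

Released, the handle stayed put. Lifting clear.

Request:
move_arm --deltas '[[[0,-5,0,0,0,0],[0,-12,0,0,0,0],[0,-22,0,0,0,0],[0,-35,0,0,0,0],[0,-50,0,0,0,0],[0,-65,0,0,0,0],[0,-80,0,0,0,0],[0,-95,0,0,0,0],[0,-110,0,0,0,0],[0,-120,0,0,0,0]]]'

```text
time_s: 27.87
tcp_pos: [580.3, 185.7, 242.8]
tcp_rot: [[0.196, 0.006, 0.981], [-0.981, 0.004, 0.196], [-0.003, -1.0, 0.007]]
ft_force: [-0.1, 0.6, 0.2]
gripper_width: 85.0
```

Request:
move_arm --deltas '[[[0,0,-20,0,0,0],[0,0,-45,0,0,0],[0,0,-75,0,0,0],[0,0,-105,0,0,0],[0,0,-135,0,0,0],[0,0,-160,0,0,0],[0,0,-180,0,0,0],[0,0,-190,0,0,0],[0,0,-195,0,0,0],[0,0,-195,0,0,0]]]'

```text
time_s: 28.7
tcp_pos: [388.8, 147.6, 242.2]
tcp_rot: [[0.196, 0.008, 0.981], [-0.981, 0.004, 0.196], [-0.003, -1.0, 0.009]]
ft_force: [0.0, -0.0, -0.0]
gripper_width: 84.9
```

Run:
```python
from h import *
s=r.snapshot("scene"); t=r.snapshot("top"); print(r.sense()["time_s"],r.sense()["tcp_pos"])
q=red(s,(300,200,60,90)); p=red(t,(170,170,90,90)); print(q,p)
print(onz("scene",*q[:2],134),onz("top",*p[:2],134),tri(p[:2],q[:2]))
a=cv2.resize(s[200:290,290:380],None,fx=4.4,fy=4.4,interpolation=cv2.INTER_CUBIC);b=cv2.resize(t[170:260,160:250],None,fx=4.4,fy=4.4,interpolation=cv2.INTER_CUBIC)
cv2.imwrite("pics/g8.png",np.hstack([a,b])[:,:,::-1]); cv2.imwrite("pics/g8t.png",t[:,:,::-1])
```

```text
28.8 [389.68 147.61 241.99]
(np.float64(329.1489361702128), np.float64(254.80851063829786), 47) (np.float64(201.52941176470588), np.float64(191.85294117647058), 34)
[633.91 196.14 134.  ] [636.93 200.39 134.  ] (array([636.42, 198.9 , 139.15]), np.float64(1.5482917290892557))
```

View pics/g8.png

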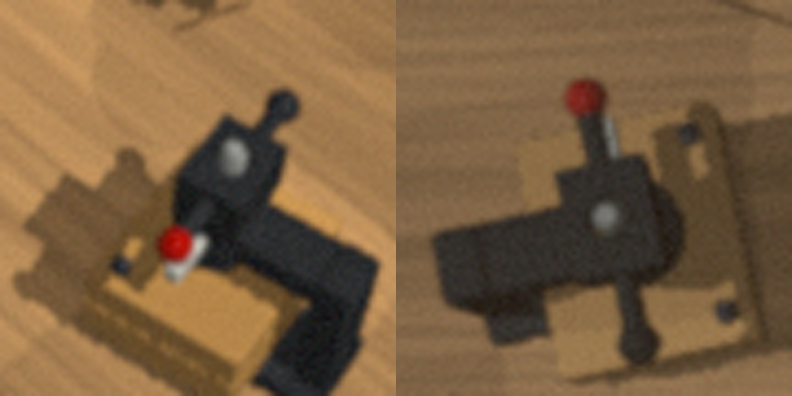

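Run:
```python
from h import *
R=onz("top",201.5,191.85,134);B=onz("top",160+638/4.4,170+342/4.4,134)
print(R,B,(R+B)/2,np.linalg.norm(R-B),np.degrees(np.arctan2(*(R-B)[[1,0]])))
Rs=onz("scene",329.2,254.8,134);Bs=onz("scene",290+284/4.4,200+104/4.4,134)
print(Rs,Bs,(Rs+Bs)/2,np.linalg.norm(Rs-Bs),np.degrees(np.arctan2(*(Rs-Bs)[[1,0]])))
print(tri((160+638/4.4,170+342/4.4),(290+284/4.4,200+104/4.4)))
```

```text
[636.94 200.45 134.  ] [516.85  -5.62 134.  ] [576.89  97.41 134.  ] 238.5101291155588 59.76868215316049
[633.81 196.2  134.  ] [519.56 175.01 134.  ] [576.68 185.61 134.  ] 116.19592690096997 10.506453942072834
(array([486.43,  61.77,  43.09]), np.float64(158.98291643857638))
```

Run:
```python
from h import *
pb=(160+242/4.4,170+342/4.4)
R=onz("top",201.5,191.85,134);B=onz("top",*pb,134)
print(B,(R+B)/2,np.linalg.norm(R-B),np.degrees(np.arctan2(*(R-B)[[1,0]])))
print(tri(pb,(290+284/4.4,200+104/4.4)))
```

```text
[522.47 174.21 134.  ] [579.7  187.33 134.  ] 117.44049702132006 12.908872999672914
(array([521.64, 174.91, 135.82]), np.float64(2.3609033539224344))
```

View pics/g8t.png

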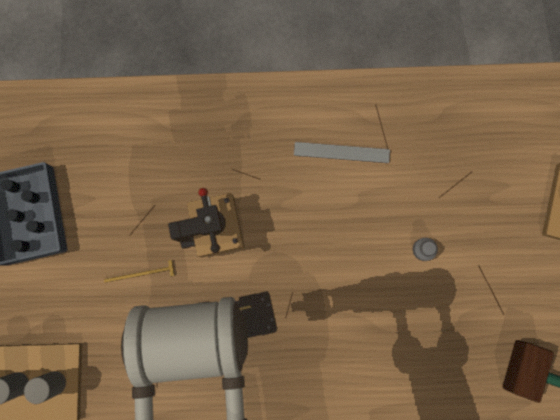

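Run:
```python
from station import r
print(r.sense()["joint_vel"]); r.sign_off()
```

```text
[ 0.01293006  1.00968244 -0.32338602 -0.06989936 -0.07082242 -0.07161101]
the job is handed in; nothing more can be done
```

The handle is keyed on the screw, sits home on the flange, and points at the white mark. I let go, moved the arm clear and handed the job in at about 29 s of the 64 s allowed. The hand-in gives no verdict.

**Fitting and seating:** I lowered the handle slowly over the pin until its tab rested on the shoulder, pressing with about 7–9 N. Turning it anticlockwise, I felt the tab drop about 70° from the mark. It stopped again 12–14 mm lower, with the underside at about 112 mm by the grip height, which is the seat height. I then turned handle and screw together about 70° clockwise.

**Forces:** The wrist readings I checked between moves never passed about 9 N.

**Last checks:**
- **Direction:** the handle points at 10.5° (scene camera) and 12.9° (top camera); the mark is at about 11.2°, and 10° either way is allowed.
- **Height:** the two wing balls came out at about 139 mm and 136 mm, against 134 mm expected when home. A ball on the bench also read 3 mm high before the start, so I take the handle as home; still up on the shoulder it would be 148 mm.
- **Release:** the red ball did not visibly move when I let go. In the last top picture the core print, vent rod and strike-off bar look unmoved.

**Disagreements:**
- The two cameras differ by 3–4 mm in places, and the screw axis was only known to about 1 mm.
- The gripper sank about 1 mm while turning on the shoulder, probably from a small slip or tilt of the handle in the grip. If it was a slip, the underside could be about 1 mm higher than stated, still within the 3 mm limit.

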